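Make up the left-hand and right-hand repair kits

ROBOT

A 6-joint arm with a two-finger parallel gripper is mounted at the origin on the work surface. World frame = base frame: x ahead of the robot, y to its left, z up, the work surface at z = 0. Lengths are in m, angles in rad, forces in N, time in s.
With the tool pointing down it reaches from about 0.35 to 0.85 m from the base axis. Payload 8.1 kg.
Tool frame: the origin (TCP) lies at the centre of the arm's flange, where the gripper is bolted on; the fingertips stand 186 mm ahead of it and the grasp point (between the pads) lies 167 mm ahead of it (robot.grasp_offset is the distance from the TCP to the grasp point, in m); z points along the fingers, y is the line along which they close (so a half turn about z gives the same grasp; the last joint's range is limited). The gripper opens to 93 mm and grips with 3 to 60 N. Pads are 15 mm wide; open, the fingers measure 128 mm over their backs; the gripper's body (75 mm by 188 mm) begins 65 mm behind the grasp point.
Start: joints at [1.071, 0.13, 1.488, -0, 1.523, -0.085], TCP at [0.242, 0.549, 0.405] pointing down, gripper open.
Joint ranges: [-2.96, 2.96], [-0.89, 2.26], [0.02, 2.5], [-1.34, 4.48], [0, 2.73], [-2.66, 2.66]. Speed limits (rad/s): [2.39, 2.39, 2.79, 3.14, 3.14, 3.14].

INTERFACE

Orientations are given as a rotation vector (axis times angle).
In Python, from plant import robot gives the robot as it stands.
- The arm moves only by the tool drive_tool, never from a script. Its argument "moves" is one flat list of numbers, 7 for each row, row after row: the finger opening in mm, from 0 to 93, then the shift along the tool's x, y, z in mm, then the turn, a rotation vector about the tool's x, y, z in degrees. A call has 1 to 8 rows; each row shifts and turns the commanded pose from where the row before left it, along the tool's axes as they then stand; what a row does not reach is not made up. A row lasts 1/10 s, in which the tool goes at most 50 mm and 8.59 degrees, less where a joint would pass 70% of its speed; a pose out of reach is approached as far as the arm can. A call is refused whole if a number of a shift passes 50 or a number of a turn 8.59, either way. A call with a gripper value outside its range is refused whole. The fingers move at their own pace and stop on an object; "grip_force" is the grip in N (left out, the last holds). Time passes only in rows, so rows that do not move let the fingers close. It gives the time, the measured TCP pose, the force, the opening and the grip force at its end, in the units of the state.
- robot.read_state(): the state, without advancing time (a new reading comes with each control period).
- robot.read_camera(name): name is "scene" or "top" or "wrist"; returns a dict with "color" (480x640x3 uint8, red, green, blue), "depth" (480x640 float32, m along the optical axis (not along the pixel's ray), 0 where there is no reading), "mtx" (3x3 intrinsics, pixels), "R" (3x3) and "t" (3): a world point X has camera coordinates R X + t. Camera axes: x right, y down, z forward; pixel columns grow to the right and rows downward; lengths in m; the calibration is good to about 2 mm. A picture is of the moment at which its call begins.
- robot.close_job(): hands the job in; it is judged then, once.
The state is a dict: "t": time; "q": joint angles; "dq": joint speeds; "joint_torque": joint torques, N m; "tool_pos": TCP position; "orientation": TCP orientation; "force": force on the tool from outside, world axes, zero at the start; "wrist_torque": the same for the moment, N m; "opening": finger opening in m; "gripper_force": force on a finger pad.
Only numpy, scipy, OpenCV 4.12 (cv2) and the standard library are available. Lean on these libraries where they do the work, as an engineer would, in place of code of your own. Each camera call takes 0.05 s, during which the arm holds its last target. There are 200 camera calls.

TASK

Make up the two repair kits, one part to a pocket (any pocket of its tray will do): into the orange tray go the left-hand bracket (shaped like a capital L seen from above), the black heat sink and the red capacitor; into the white tray go the right-hand bracket (its mirror image, shaped like a J) and the yellow-wound transformer. Set every part down upright and flat on its pocket floor without dropping it, brackets with the rib up as they lie now, and leave the probe, the open case and the mug where they are.

Things in the scene. Friction and masses are not known exactly. Their poses are not given: they have to be found in the camera images.
- l_bracket: Left-hand aluminium bracket, rib up, like a capital L from above. Upright rib 52 (body x) x 10 (y), top 38 above the underside, on a base strip 52 x 18 x 5 thick; flat ear 5 thick with a dark hole, 16 wide, at the rib's -x end, juts to body -y, tip 42 from the rib's mid-plane. Grip across the rib (10 mm). Starts on the bench (z = 0). Origin: underside, under the rib's middle; z up. About 60 g.
- j_bracket: Right-hand aluminium bracket, rib up, like a capital J (mirror image of the other) from above. Upright rib 52 (body x) x 10 (y), top 38 above the underside, on a base strip 52 x 18 x 5 thick; flat ear 5 thick with a dark hole, 16 wide, at the rib's -x end, juts to body +y, tip 42 from the rib's mid-plane. Grip across the rib (10 mm). Starts on the bench (z = 0). Origin: underside, under the rib's middle; z up. About 60 g.
- heat_sink: Black finned heat sink, 40 x 40 and 38 tall, six thin upright fins running along body x; grip it across body y, over the outer fins (40 mm), or across x. About 90 g. It starts standing on the bench at z = 0; its origin is the centre of its underside, z up.
- capacitor: Electrolytic can capacitor, red sleeve with an aluminium top, upright cylinder 35 in diameter and 50 tall. About 70 g. It starts standing on the bench at z = 0; its origin is the centre of its underside, z up.
- transformer: Small transformer, dark steel core with a yellow winding, 42 (body x) x 34 (body y) x 36 tall; grip it as a solid block of that size, e.g. across y (34 mm). About 120 g. It starts standing on the bench at z = 0; its origin is the centre of its underside, z up.
- orange_tray: Orange plastic kit tray fixed to the bench, 124 (body x) x 224 (y) x 22 high, walls and floor 4 thick. Two dividers 3 thick, tops 14 above the tray's underside, make three pockets in a row along y, centred at y = -73, 0, +73, each 116 (x) x 70 (y). Fingers closing along tray x keep clear of the other pockets. Origin: centre of the underside, on the bench; z up.
- white_tray: White plastic kit tray fixed to the bench, 124 (body x) x 224 (y) x 22 high, walls and floor 4 thick. Two dividers 3 thick, tops 14 above the tray's underside, make three pockets in a row along y, centred at y = -73, 0, +73, each 116 (x) x 70 (y). Fingers closing along tray x keep clear of the other pockets. Origin: centre of the underside, on the bench; z up.
- probe: Bystander: black current probe with a yellow patch, a bar 170 (body x) x 36 x 30 tall lying on the bench, loose. Origin: centre of the underside. Leave it alone.
- case: Bystander: open grey handset case with a green circuit board in it, 120 (body x) x 84 x 32 tall, loose. Origin: centre of the underside. Leave it alone.
- mug: Bystander: black mug, 76 in diameter, 85 tall, handle at body +y reaching about 70 from its axis, loose. Origin: centre of the underside. Leave it alone.
Mind the look-alikes: they are no part of the job. What is shaped like the transformer but blue, green or turquoise is not meant.

How it is judged:
At the end, for the whole second after the job is handed in: L bracket, heat sink and capacitor in the orange tray, J bracket and transformer in the white one: each origin within 105 mm (along the row) and 55 mm (across) of the tray's centre, one part a pocket, underside within 4 mm of the floor, upright within 0.12 rad, released and at rest (x of l_bracket in the frame of orange_tray between -0.055 and 0.055 m and y of l_bracket in the frame of orange_tray between -0.105 and 0.105 m and z of l_bracket in the frame of orange_tray between 0.001 and 0.008 m and angle between each of l_bracket, heat_sink, capacitor, j_bracket, transformer's own z axis and vertical below 0.12 rad and linear speed of each of l_bracket, heat_sink, capacitor, j_bracket, transformer below 0.02 m/s and angular speed of each of l_bracket, heat_sink, capacitor, j_bracket, transformer below 0.2 rad/s and x of heat_sink in the frame of orange_tray between -0.055 and 0.055 m and y of heat_sink in the frame of orange_tray between -0.105 and 0.105 m and z of heat_sink in the frame of orange_tray between 0.001 and 0.008 m and x of capacitor in the frame of orange_tray between -0.055 and 0.055 m and y of capacitor in the frame of orange_tray between -0.105 and 0.105 m and z of capacitor in the frame of orange_tray between 0.001 and 0.008 m and not (y of each of l_bracket, heat_sink in the frame of orange_tray below -0.0365 m) and not (y of l_bracket in the frame of orange_tray between -0.0365 and 0.0365 m and y of heat_sink in the frame of orange_tray between -0.0365 and 0.0365 m) and not (y of each of l_bracket, heat_sink in the frame of orange_tray above 0.0365 m) and not (y of each of l_bracket, capacitor in the frame of orange_tray below -0.0365 m) and not (y of l_bracket in the frame of orange_tray between -0.0365 and 0.0365 m and y of capacitor in the frame of orange_tray between -0.0365 and 0.0365 m) and not (y of each of l_bracket, capacitor in the frame of orange_tray above 0.0365 m) and not (y of each of heat_sink, capacitor in the frame of orange_tray below -0.0365 m) and not (y of heat_sink in the frame of orange_tray between -0.0365 and 0.0365 m and y of capacitor in the frame of orange_tray between -0.0365 and 0.0365 m) and not (y of each of heat_sink, capacitor in the frame of orange_tray above 0.0365 m) and x of j_bracket in the frame of white_tray between -0.055 and 0.055 m and y of j_bracket in the frame of white_tray between -0.105 and 0.105 m and z of j_bracket in the frame of white_tray between 0.001 and 0.008 m and x of transformer in the frame of white_tray between -0.055 and 0.055 m and y of transformer in the frame of white_tray between -0.105 and 0.105 m and z of transformer in the frame of white_tray between 0.001 and 0.008 m and not (y of each of j_bracket, transformer in the frame of white_tray below -0.0365 m) and not (y of j_bracket in the frame of white_tray between -0.0365 and 0.0365 m and y of transformer in the frame of white_tray between -0.0365 and 0.0365 m) and not (y of each of j_bracket, transformer in the frame of white_tray above 0.0365 m)); the robot touches nothing.
It fails at once if the current probe is moved by more than 25 mm or tipped over (distance of probe from where it was at the start of the episode above 0.025 m or angle between probe's own z axis and vertical above 0.3 rad).
It fails at once if the open handset case is moved by more than 25 mm or tipped over (distance of case from where it was at the start of the episode above 0.025 m or angle between case's own z axis and vertical above 0.3 rad).
It fails at once if the mug is moved by more than 25 mm or tipped over (distance of mug from where it was at the start of the episode above 0.025 m or angle between mug's own z axis and vertical above 0.3 rad).
It fails at once if a part is dropped: it falls free faster than 0.8 m/s (a fall of more than 3 cm) ((linear speed of l_bracket above 0.8 m/s and contact force between the fingers and l_bracket below 0.01 N) or (linear speed of heat_sink above 0.8 m/s and contact force between the fingers and heat_sink below 0.01 N) or (linear speed of capacitor above 0.8 m/s and contact force between the fingers and capacitor below 0.01 N) or (linear speed of j_bracket above 0.8 m/s and contact force between the fingers and j_bracket below 0.01 N) or (linear speed of transformer above 0.8 m/s and contact force between the fingers and transformer below 0.01 N)).
It also fails if it takes over 134 s, if anything falls off the work surface, if the arm or the gripper's body presses on something with over 40 N, if the wrist force passes 120 N, or if a joint passes its speed limit or range.

## Working session

There is one attempt and no reset: what is moved stays moved. The work goes in short steps, Python scripts to look and compute and a tool call to move; the robot and the scene stay as the last step left them, time stands still between calls to the robot, and variables do not carry over. Pictures are saved under pics/ and viewed, at most 14 in all, crops included, and the job is handed in when it is done.

Besides the shell and the picture viewer there is one more tool, called after "Request:" as a command line: name --argument value ..., lists and objects as JSON in quotes. drive_tool: Moves the arm, as the interface text tells. Its arguments: {"type":"object","properties":{"moves":{"type":"array","items":{"type":"number"}},"grip_force":{"type":"number"}},"required":["moves"]}

```bash
mkdir -p pics; cat > h.py <<'E'
import numpy as np, cv2
from scipy.spatial.transform import Rotation as Ro
from plant import robot
def save(c,name): cv2.imwrite('pics/'+name+'.png', cv2.cvtColor(c['color'],cv2.COLOR_RGB2BGR))
def cloud(c):
    v,u=np.mgrid[0:480,0:640]; K=c['mtx']; d=c['depth'].astype(float)
    P=np.stack([(u-K[0,2])/K[0,0]*d,(v-K[1,2])/K[1,1]*d,d],-1)
    return (P-c['t'])@c['R']   # R^T (P-t)
def ray(c,u,v,z):
    K=c['mtx']; d=np.array([(u-K[0,2])/K[0,0],(v-K[1,2])/K[1,1],1.])@c['R']
    o=-c['R'].T@c['t']; return o+d*(z-o[2])/d[2]
E
python3 - <<'E'
from h import *
for n in ['top','scene']:
    c=robot.read_camera(n); save(c,n+'0'); np.savez(n+'0.npz',**c)
    print(n,-c['R'].T@c['t'],c['mtx'][0,0],(c['depth']>0).mean())
s=robot.read_state();print(s['tool_pos'],s['orientation'],s['opening'])
E
```

```text
top [0.3360908  0.03165104 1.15282842] 543.5301768531469 0.9961588541666667
scene [1.29454725 0.5706082  0.63985353] 553.4271358957753 0.9959765625
[0.24168752 0.54893908 0.40379266] [-6.46841699e-01 -3.07378837e+00  2.50081433e-03] 0.09295260379432359
```

View pics/top0.png

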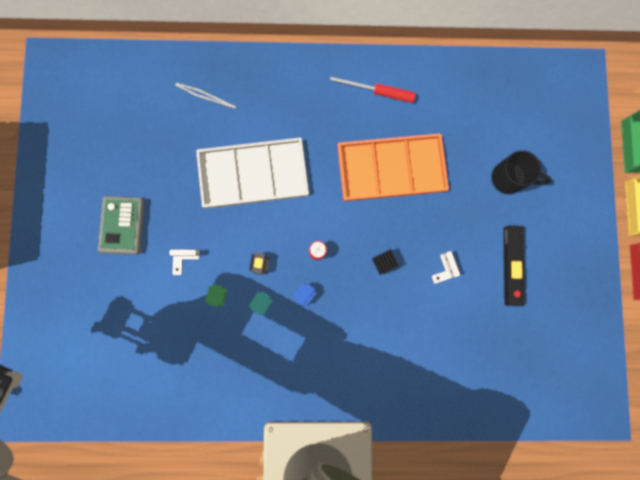

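View pics/scene0.png

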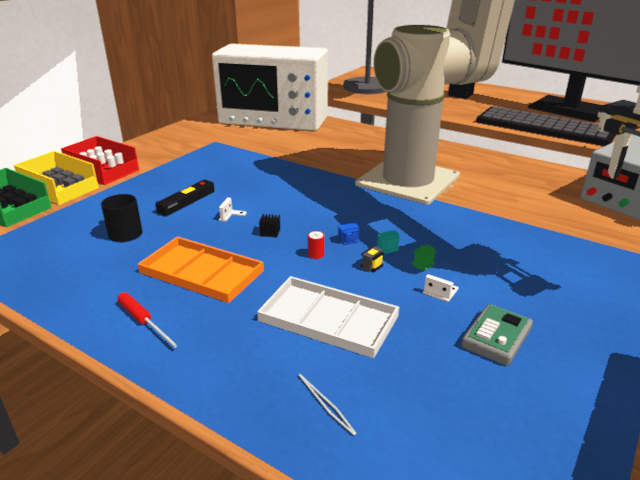

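Top view: white tray at about (253,172), orange tray at (393,167), L bracket at (184,260), J bracket at (446,268). The transformer is at (260,263), the capacitor at (318,250) and the heat sink at (386,261). The scene view shows the same parts upright, with the decoys blue, green and teal.

```bash
cat > meas.py <<'E'
from h import *
T=dict(np.load('top0.npz')); S=dict(np.load('scene0.npz'))
CT,CS=cloud(T),cloud(S)
def rect(P,zlo,zhi,c,r):
    m=(P[...,2]>zlo)&(P[...,2]<zhi)&(np.hypot(P[...,0]-c[0],P[...,1]-c[1])<r)
    q=P[m]; 
    if len(q)<6: return None
    (cx,cy),(w,h),a=cv2.minAreaRect((q[:,:2]*1000).astype(np.float32))
    b=cv2.boxPoints(((cx,cy),(w,h),a)); e=max((b[1]-b[0],b[2]-b[1]),key=np.linalg.norm)
    return f"n{len(q)} c=({cx:.0f},{cy:.0f}) {max(w,h):.0f}x{min(w,h):.0f} longdir={np.degrees(np.arctan2(e[1],e[0]))%180:.0f} z95={np.percentile(q[:,2],95)*1000:.0f} zmed={np.median(q[:,2])*1000:.0f}"
objs=dict(L=(184,256,.012,.03,.05),J=(450,265,.012,.03,.05),sink=(386,261,.02,.03,.045),cap=(318,250,.03,.05,.04),trafo=(260,263,.02,.03,.04),
  white=(253,172,.014,.02,.15),orange=(393,167,.014,.02,.15))
if __name__=='__main__':
  print('bench z',[round(float(np.median(C[300:420:5,100:500:5,2]))*1000) for C in (CT,CS)])
  for n,(u,v,zl,zh,r) in objs.items():
    p=ray(T,u,v,.03); print(n,p[:2].round(3),round(np.hypot(*p[:2]),3))
    for k,C in(('top',CT),('scene',CS)): print('  ',k,rect(C,zl,.07,p[:2],r))
E
python3 meas.py
```

```text
bench z [1, 2]
L [0.444 0.277] 0.523
   top n163 c=(449,279) 53x10 longdir=92 z95=41 zmed=37
   scene n400 c=(453,280) 53x14 longdir=91 z95=40 zmed=28
J [ 0.43  -0.274] 0.51
   top n202 c=(431,-277) 51x12 longdir=20 z95=42 zmed=37
   scene n164 c=(433,-275) 57x13 longdir=17 z95=40 zmed=30
sink [ 0.437 -0.14 ] 0.459
   top n342 c=(436,-139) 41x40 longdir=116 z95=41 zmed=36
   scene n260 c=(438,-138) 47x42 longdir=30 z95=40 zmed=33
cap [0.459 0.001] 0.459
   top n231 c=(457,4) 33x33 longdir=1 z95=54 zmed=50
   scene n240 c=(461,5) 35x33 longdir=53 z95=53 zmed=47
trafo [0.431 0.121] 0.448
   top n325 c=(430,125) 42x35 longdir=171 z95=39 zmed=35
   scene n288 c=(433,126) 46x37 longdir=172 z95=38 zmed=34
white [0.623 0.14 ] 0.639
   top n893 c=(625,143) 224x127 longdir=98 z95=25 zmed=21
   scene n1703 c=(626,143) 227x132 longdir=98 z95=24 zmed=20
orange [ 0.638 -0.157] 0.657
   top n934 c=(642,-158) 225x126 longdir=96 z95=26 zmed=21
   scene n1333 c=(643,-157) 228x130 longdir=96 z95=24 zmed=20
```

Both views agree within about 3 mm, and the heights match the text. I'll do the transformer first, closing at about 81.5°.

```bash
cat > go.py <<'E'
import sys
from h import *
# go.py x y zgrasp phi (mm,deg): turn first, then shift in tool axes
x,y,z,phi=map(float,sys.argv[1:5])
s=robot.read_state(); M=Ro.from_rotvec(s['orientation']).as_matrix()
p=s['tool_pos']+M[:,2]*robot.grasp_offset
ph=np.degrees(np.arctan2(M[1,1],M[0,1])); d=(ph-phi+180)%360-180
N=M@Ro.from_rotvec([0,0,np.radians(d)]).as_matrix()
print('t%.1f'%s['t'],'grasp',(p*1000).round(1),'phi%.1f'%ph,'tilt(x,y)',np.degrees(M[:2,2]).round(2),'open%.1f'%(s['opening']*1000),'F%.1f'%s['gripper_force'],'q6 %.2f'%s['q'][5])
print('turn z %.1f then shift'%d,(N.T@(np.array([x,y,z])-p*1000)).round(1))
E
python3 go.py 431 125.5 120 81.5
```

```text
t0.1 grasp [241.6 548.7 236.5] phi66.2 tilt(x,y) [-0.05 -0.08] open93.0 F0.0 q6 -0.09
turn z -15.3 then shift [-250.  -390.4  117. ]
```

Request:
drive_tool --moves '[93, 0, 0, 0, 0, 0, -7.7, 93, 0, 0, 0, 0, 0, -7.7, 93, -25, -39, 10, 0, 0, 0, 93, -25, -39, 10, 0, 0, 0, 93, -25, -39, 10, 0, 0, 0, 93, -25, -39, 10, 0, 0, 0, 93, -25, -39, 10, 0, 0, 0, 93, -25, -39, 10, 0, 0, 0]' --grip_force 25

```text
t: 0.9
tool_pos: [0.3563, 0.294, 0.344]
orientation: [-0.229, -3.133, 0.0]
force: [0.9, 0.5, -0.3]
opening: 0.093
gripper_force: 0.0
```

Request:
drive_tool --moves '[93, -25, -39, 10, 0, 0, 0, 93, -25, -39, 10, 0, 0, 0, 93, -25, -39, 10, 0, 0, 0, 93, -20, -30, 10, 0, 0, 0, 93, 0, 0, 0, 0, 0, 0]'

```text
t: 1.4
tool_pos: [0.4293, 0.133, 0.303]
orientation: [-0.236, -3.131, 0.003]
force: [0.2, 0.9, -0.6]
opening: 0.0932
gripper_force: 0.0
```

```bash
python3 go.py 431 125.5 120 81.5; python3 -c "
from h import *
c=robot.read_camera('wrist'); save(c,'w1')
P=cloud(c); from meas import rect
print(rect(P,.02,.05,(.431,.1255),.045))"
```

```text
t1.4 grasp [428.9 132.8 135.7] phi81.4 tilt(x,y) [-0.13 -0.1 ] open93.2 F0.0 q6 -1.23
turn z -0.1 then shift [-3.2 -6.8 15.8]
n2884 c=(431,126) 43x34 longdir=172 z95=37 zmed=36
```

View pics/w1.png

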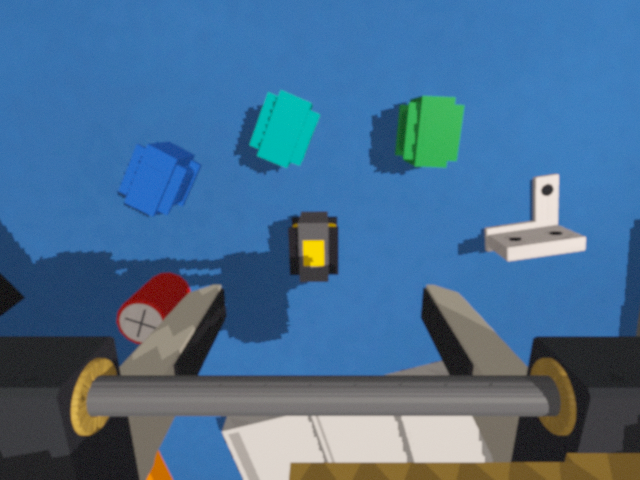

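The wrist view shows the yellow-wound transformer at about (314,246), and its measured centre (431,126) agrees. Now grasp it.

Request:
drive_tool --moves '[80, -3, -7, 20, 0, 0, 0, 70, 0, 0, 30, 0, 0, 0, 65, 0, 0, 30, 0, 0, 0, 65, 0, 0, 20, 0, 0, 0, 65, 0, 0, 11, 0, 0, 0, 65, 0, 0, 0, 0, 0, 0]'

```text
t: 2.05
tool_pos: [0.4297, 0.1299, 0.1925]
orientation: [-0.227, -3.13, 0.001]
force: [-0.0, -0.6, 0.7]
opening: 0.0652
gripper_force: 0.0
```

```bash
python3 go.py 431 126 24 81.5
```

```text
t2.0 grasp [429.2 129.8  25.2] phi81.7 tilt(x,y) [-0.17 -0.02] open65.2 F0.0 q6 -1.25
turn z 0.2 then shift [-2.4 -3.5  1.2]
```

Request:
drive_tool --moves '[65, -2, -4, 1, 0, 0, 0, 45, 0, 0, 0, 0, 0, 0, 20, 0, 0, 0, 0, 0, 0, 20, 0, 0, 0, 0, 0, 0, 20, 0, 0, 0, 0, 0, 0, 20, 0, 0, -10, 0, 0, 0, 20, 0, 0, -20, 0, 0, 0, 20, 0, 0, -30, 0, 0, 0]'

```text
t: 2.85
tool_pos: [0.431, 0.1247, 0.2522]
orientation: [-0.229, -3.129, 0.001]
force: [1.6, -0.2, -1.6]
opening: 0.0341
gripper_force: 25.0
```

Request:
drive_tool --moves '[20, 0, 0, -40, 0, 0, 0, 20, 0, 0, -10, 0, 0, 0, 20, 0, 0, 0, 0, 0, 0]'

```text
t: 3.15
tool_pos: [0.4329, 0.1251, 0.3052]
orientation: [0.229, 3.129, 0.002]
force: [1.1, -0.6, -2.1]
opening: 0.0338
gripper_force: 25.0
```

```bash
python3 go.py 615 215 130 8
```

```text
t3.1 grasp [433.7 125.2 137.9] phi81.6 tilt(x,y) [0.27 0.05] open33.8 F25.0 q6 -1.26
turn z 73.6 then shift [ 63.7 192.    8.8]
```

Request:
drive_tool --moves '[20, 0, 0, 0, 0, 0, 8.2, 20, 0, 0, 0, 0, 0, 8.2, 20, 0, 0, 0, 0, 0, 8.2, 20, 0, 0, 0, 0, 0, 8.2, 20, 0, 0, 0, 0, 0, 8.2, 20, 0, 0, 0, 0, 0, 8.2, 20, 0, 0, 0, 0, 0, 8.2, 20, 0, 0, 0, 0, 0, 8.2]'

```text
t: 3.95
tool_pos: [0.4312, 0.1248, 0.3003]
orientation: [-1.896, -2.502, 0.004]
force: [-0.0, -0.7, -1.4]
opening: 0.0337
gripper_force: 25.0
```

Request:
drive_tool --moves '[20, 0, 0, 0, 0, 0, 8.0, 20, 10, 30, 0, 0, 0, 0, 20, 11, 33, 0, 0, 0, 0, 20, 11, 33, 0, 0, 0, 0, 20, 11, 33, 0, 0, 0, 0, 20, 11, 33, 0, 0, 0, 0, 20, 10, 30, 0, 0, 0, 0, 20, 0, 0, 0, 0, 0, 0]'

```text
t: 4.75
tool_pos: [0.6146, 0.2161, 0.2985]
orientation: [-2.058, -2.37, 0.005]
force: [-0.7, -0.0, -1.9]
opening: 0.0339
gripper_force: 25.0
```

```bash
python3 go.py 615 215 30 8
```

```text
t4.8 grasp [613.9 216.  131.2] phi8.1 tilt(x,y) [-0.22 -0.04] open33.9 F25.0 q6 0.12
turn z 0.1 then shift [ -1.1   1.3 101.2]
```

Request:
drive_tool --moves '[20, -1, 1, 35, 0, 0, 0, 20, 0, 0, 30, 0, 0, 0, 20, 0, 0, 20, 0, 0, 0, 20, 0, 0, 10, 0, 0, 0, 20, 0, 0, 3, 0, 0, 0, 20, 0, 0, 0, 0, 0, 0, 20, 0, 0, 0, 0, 0, 0]'

```text
t: 5.45
tool_pos: [0.615, 0.2144, 0.2062]
orientation: [2.06, 2.371, 0.003]
force: [-0.4, -0.3, -1.5]
opening: 0.0339
gripper_force: 25.0
```

```bash
python3 go.py 615 215 28 8; python3 -c "
from h import *
print(robot.read_state()['force'])"
```

```text
t5.5 grasp [615.3 214.5  38.9] phi8.0 tilt(x,y) [0.12 0.03] open33.9 F25.0 q6 0.12
turn z 0.0 then shift [ 0.5 -0.3 10.9]
[-0.42480337 -0.30165611 -1.54339643]
```

Request:
drive_tool --moves '[20, 0, 0, 6, 0, 0, 0, 20, 0, 0, 2, 0, 0, 0, 20, 0, 0, 0, 0, 0, 0, 20, 0, 0, 0, 0, 0, 0]'

```text
t: 5.85
tool_pos: [0.6154, 0.2146, 0.1995]
orientation: [2.059, 2.37, 0.004]
force: [-3.3, -1.1, 10.3]
opening: 0.0338
gripper_force: 25.0
```

Request:
drive_tool --moves '[20, 0, 0, 2, 0, 0, 0, 20, 0, 0, 0, 0, 0, 0, 20, 0, 0, 0, 0, 0, 0]'

```text
t: 6.15
tool_pos: [0.6154, 0.2146, 0.1994]
orientation: [2.059, 2.37, 0.004]
force: [-10.7, -3.0, 26.5]
opening: 0.0336
gripper_force: 25.0
```

```bash
python3 go.py 615 215 28 8
```

```text
t6.2 grasp [615.9 214.7  32.1] phi8.0 tilt(x,y) [0.18 0.04] open33.6 F25.0 q6 0.12
turn z 0.0 then shift [ 0.4 -0.9  4.1]
```

Request:
drive_tool --moves '[20, 0, 0, -2, 0, 0, 0, 20, 0, 0, 0, 0, 0, 0, 40, 0, 0, 0, 0, 0, 0, 55, 0, 0, 0, 0, 0, 0, 55, 0, 0, 0, 0, 0, 0, 55, 0, 0, -10, 0, 0, 0, 55, 0, 0, -40, 0, 0, 0, 55, 0, 0, -50, 0, 0, 0]'

```text
t: 6.95
tool_pos: [0.6131, 0.2139, 0.295]
orientation: [-2.058, -2.369, 0.008]
force: [0.9, -0.2, 0.5]
opening: 0.0551
gripper_force: 0.0
```

```bash
python3 - <<'E'
from h import *
from meas import rect
c=robot.read_camera('wrist'); save(c,'w2'); P=cloud(c)
print(rect(P,.028,.08,(.615,.215),.045))
# floor heights of pockets from the scene view and the wrist
for q in [(.625,.143),(.636,.071),(.585,.22)]:
    m=np.hypot(P[...,0]-q[0],P[...,1]-q[1])<.012
    print(q,m.sum(),np.median(P[m][:,2]) if m.any() else None)
E
python3 go.py 459 4.5 130 7
```

```text
n3134 c=(617,216) 43x34 longdir=98 z95=41 zmed=40
(0.625, 0.143) 640 0.004033049795732192
(0.636, 0.071) 0 None
(0.585, 0.22) 7335 0.1673827220505853
t7.0 grasp [618.  215.3 140.7] phi8.0 tilt(x,y) [0.56 0.15] open54.7 F0.0 q6 0.12
turn z 1.0 then shift [-189.9 -183.6    8.6]
```

View pics/w2.png

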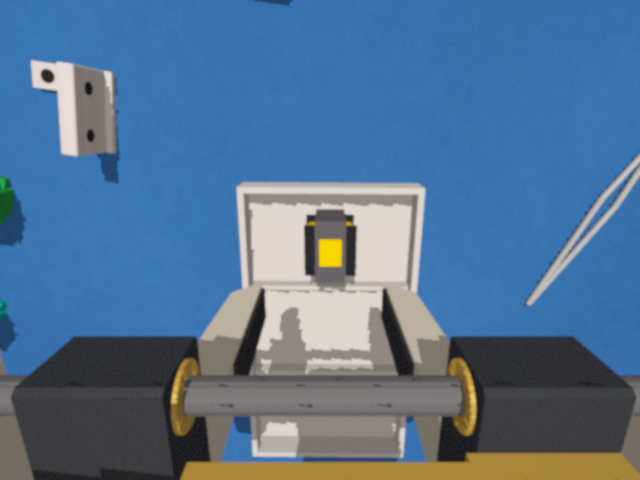

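The transformer is seated: its top is at 40 mm and the floor at 4 mm, and the wrist view shows it at about (330,246) inside the far pocket. Next is the capacitor.

Request:
drive_tool --moves '[55, -25, -24, 0, 0, 0, 1, 55, -33, -32, 0, 0, 0, 0, 55, -33, -32, 0, 0, 0, 0, 55, -33, -32, 0, 0, 0, 0, 55, -33, -32, 0, 0, 0, 0, 55, -33, -32, 0, 0, 0, 0, 55, 0, 0, 10, 0, 0, 0, 55, 0, 0, 0, 0, 0, 0]'

```text
t: 7.8
tool_pos: [0.4549, 0.0022, 0.2864]
orientation: [-2.084, -2.351, -0.0]
force: [-0.6, 0.5, -0.5]
opening: 0.0551
gripper_force: 0.0
```

```bash
python3 go.py 459 4.5 28 7
```

```text
t7.8 grasp [454.9   2.2 119.1] phi6.9 tilt(x,y) [0.   0.01] open55.1 F0.0 q6 -0.23
turn z -0.1 then shift [ 1.7  4.3 91.1]
```

Request:
drive_tool --moves '[60, 2, 4, 15, 0, 0, 0, 60, 0, 0, 30, 0, 0, 0, 60, 0, 0, 26, 0, 0, 0, 60, 0, 0, 15, 0, 0, 0, 60, 0, 0, 4, 0, 0, 0, 60, 0, 0, 0, 0, 0, 0, 60, 0, 0, 0, 0, 0, 0]'

```text
t: 8.5
tool_pos: [0.4601, 0.0057, 0.1978]
orientation: [2.079, 2.353, 0.001]
force: [-0.2, 0.3, -0.1]
opening: 0.0599
gripper_force: 0.0
```

```bash
python3 go.py 459 4.5 28 7
```

```text
t8.5 grasp [460.4   5.6  30.5] phi7.1 tilt(x,y) [ 0.08 -0.  ] open59.9 F0.0 q6 -0.22
turn z 0.1 then shift [-1.  -1.5  2.5]
```

Request:
drive_tool --moves '[45, 0, 0, 0, 0, 0, 0, 20, 0, 0, 0, 0, 0, 0, 20, 0, 0, 0, 0, 0, 0, 20, 0, 0, 0, 0, 0, 0, 20, 0, 0, 0, 0, 0, 0, 20, 0, 0, -10, 0, 0, 0, 20, 0, 0, -30, 0, 0, 0, 20, 0, 0, -40, 0, 0, 0]'

```text
t: 9.3
tool_pos: [0.458, 0.0054, 0.2761]
orientation: [-2.079, -2.351, 0.004]
force: [0.6, 0.6, -0.3]
opening: 0.0346
gripper_force: 25.0
```

Request:
drive_tool --moves '[20, 0, 0, -30, 0, 0, 0, 20, 0, 0, 0, 0, 0, 0]'

```text
t: 9.5
tool_pos: [0.4611, 0.0051, 0.3125]
orientation: [2.076, 2.348, 0.008]
force: [0.1, 0.4, -0.5]
opening: 0.0348
gripper_force: 25.0
```

```bash
python3 go.py 635 -85 130 6
```

```text
t9.5 grasp [462.6   5.  145.2] phi7.0 tilt(x,y) [ 0.51 -0.05] open34.8 F25.0 q6 -0.22
turn z 1.0 then shift [-107.5  162.    16.8]
```

Request:
drive_tool --moves '[20, -17, 27, 0, 0, 0, 1, 20, -22, 33, 0, 0, 0, 0, 20, -22, 33, 0, 0, 0, 0, 20, -22, 33, 0, 0, 0, 0, 20, -22, 33, 0, 0, 0, 0, 20, 0, 0, 0, 0, 0, 0, 20, 0, 0, 0, 0, 0, 0]'

```text
t: 10.2
tool_pos: [0.6286, -0.0823, 0.3049]
orientation: [-2.101, -2.332, 0.002]
force: [-0.5, 0.5, -0.5]
opening: 0.0346
gripper_force: 25.0
```

```bash
python3 go.py 635 -85 34.5 6
```

```text
t10.2 grasp [628.1 -82.1 137.6] phi6.0 tilt(x,y) [-0.17  0.04] open34.6 F25.0 q6 -0.32
turn z -0.0 then shift [ -3.7   6.9 103.1]
```

Request:
drive_tool --moves '[20, -3, 5, 30, 0, 0, 0, 20, 0, 0, 35, 0, 0, 0, 20, 0, 0, 20, 0, 0, 0, 20, 0, 0, 9, 0, 0, 0, 20, 0, 0, 4, 0, 0, 0, 20, 0, 0, 0, 0, 0, 0, 20, 0, 0, 0, 0, 0, 0]'

```text
t: 10.9
tool_pos: [0.6345, -0.0844, 0.2106]
orientation: [2.1, 2.334, 0.002]
force: [0.4, -0.5, -0.6]
opening: 0.0344
gripper_force: 25.0
```

Request:
drive_tool --moves '[20, 0, 0, 2, 0, 0, 0, 20, 0, 0, 0, 0, 0, 0, 20, 0, 0, 0, 0, 0, 0]'

```text
t: 11.2
tool_pos: [0.6341, -0.0844, 0.2072]
orientation: [2.101, 2.335, 0.001]
force: [0.7, -0.7, -1.0]
opening: 0.0346
gripper_force: 25.0
```

```bash
python3 go.py 635 -85 34.5 6
```

```text
t11.2 grasp [634.2 -84.4  39.9] phi6.0 tilt(x,y) [ 0.03 -0.01] open34.6 F25.0 q6 -0.32
turn z 0.0 then shift [-0.6  0.8  5.4]
```

Request:
drive_tool --moves '[20, 0, 0, 3, 0, 0, 0, 20, 0, 0, 0, 0, 0, 0, 20, 0, 0, 0, 0, 0, 0]'

```text
t: 11.5
tool_pos: [0.6338, -0.0843, 0.2035]
orientation: [-2.101, -2.335, 0.0]
force: [-0.1, -0.1, -0.9]
opening: 0.0348
gripper_force: 25.0
```

Request:
drive_tool --moves '[20, 0, 0, 2, 0, 0, 0, 20, 0, 0, 0, 0, 0, 0, 20, 0, 0, 0, 0, 0, 0]'

```text
t: 11.8
tool_pos: [0.6339, -0.0844, 0.2016]
orientation: [-2.101, -2.335, 0.0]
force: [0.4, 0.2, -0.8]
opening: 0.0345
gripper_force: 25.0
```

```bash
python3 go.py 635 -85 34.5 6
```

```text
t11.8 grasp [633.8 -84.3  34.3] phi6.0 tilt(x,y) [-0.02  0.  ] open34.5 F25.0 q6 -0.32
turn z 0.0 then shift [-0.8  1.1 -0.2]
```

Request:
drive_tool --moves '[20, 0, 0, 1.5, 0, 0, 0, 20, 0, 0, 0, 0, 0, 0, 20, 0, 0, 0, 0, 0, 0]'

```text
t: 12.1
tool_pos: [0.6341, -0.0844, 0.2012]
orientation: [2.101, 2.335, 0.0]
force: [-3.3, 0.1, 6.2]
opening: 0.0345
gripper_force: 25.0
```

Request:
drive_tool --moves '[20, 0, 0, 1.5, 0, 0, 0, 20, 0, 0, 0, 0, 0, 0, 20, 0, 0, 0, 0, 0, 0]'

```text
t: 12.4
tool_pos: [0.6341, -0.0844, 0.2011]
orientation: [2.101, 2.335, -0.0]
force: [-9.4, 1.0, 17.2]
opening: 0.0348
gripper_force: 25.0
```

Request:
drive_tool --moves '[20, 0, 0, -2, 0, 0, 0, 40, 0, 0, 0, 0, 0, 0, 55, 0, 0, 0, 0, 0, 0, 55, 0, 0, 0, 0, 0, 0, 55, 0, 0, -10, 0, 0, 0, 55, 0, 0, -40, 0, 0, 0, 55, 0, 0, -50, 0, 0, 0, 55, 0, 0, 0, 0, 0, 0]'

```text
t: 13.2
tool_pos: [0.6367, -0.0849, 0.3106]
orientation: [2.093, 2.326, 0.011]
force: [1.1, 0.5, 1.1]
opening: 0.055
gripper_force: 0.0
```

```bash
python3 - <<'E'
from h import *
from meas import rect
P=cloud(robot.read_camera('wrist'))
print(rect(P,.04,.09,(.634,-.084),.035))
E
python3 go.py 451 279.5 130 1.5
```

```text
n2309 c=(635,-85) 35x34 longdir=36 z95=56 zmed=54
t13.2 grasp [637.5 -85.1 139.8] phi6.0 tilt(x,y) [ 0.56 -0.12] open55.0 F0.0 q6 -0.32
turn z 4.5 then shift [ 369.4 -177.     7.2]
```

Capacitor seated: its top is at 54 mm, as it should be (50 + 4). Next is the L bracket.

Request:
drive_tool --moves '[55, 0, 0, 0, 0, 0, 4.5, 55, 30, -14, 0, 0, 0, 0, 55, 40, -19, 0, 0, 0, 0, 55, 40, -19, 0, 0, 0, 0, 55, 40, -19, 0, 0, 0, 0, 55, 40, -19, 0, 0, 0, 0, 55, 40, -19, 0, 0, 0, 0, 55, 40, -19, 0, 0, 0, 0]'

```text
t: 14.05
tool_pos: [0.4974, 0.1834, 0.3001]
orientation: [-2.191, -2.25, 0.001]
force: [0.3, 0.1, 0.0]
opening: 0.0553
gripper_force: 0.0
```

Request:
drive_tool --moves '[55, 40, -20, 0, 0, 0, 0, 55, 40, -19, 0, 0, 0, 0, 55, 19, -10, 0, 0, 0, 0, 55, 0, 0, 5, 0, 0, 0, 55, 0, 0, 0, 0, 0, 0, 55, 0, 0, 0, 0, 0, 0]'

```text
t: 14.65
tool_pos: [0.4474, 0.2788, 0.2951]
orientation: [-2.192, -2.25, 0.002]
force: [-0.6, 0.0, -0.1]
opening: 0.0552
gripper_force: 0.0
```

```bash
python3 go.py 451 279.5 28 1.5; python3 - <<'E'
from h import *
from meas import rect
c=robot.read_camera('wrist'); save(c,'w3'); P=cloud(c)
print(rect(P,.032,.06,(.451,.2795),.04))
print(rect(P,.003,.01,(.451,.2795),.05))
E
```

```text
t14.7 grasp [447.2 278.7 127.8] phi1.5 tilt(x,y) [-0.05 -0.05] open55.2 F0.0 q6 0.43
turn z -0.0 then shift [ 0.8  3.9 99.8]
n1191 c=(452,280) 52x10 longdir=90 z95=39 zmed=38
n1689 c=(451,291) 74x67 longdir=128 z95=6 zmed=5
```

View pics/w3.png

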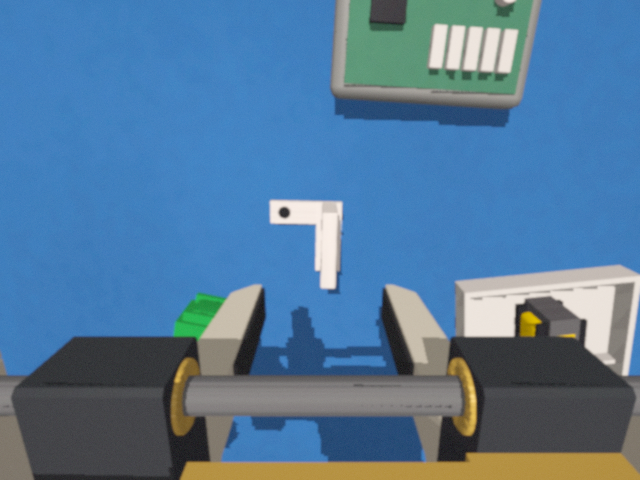

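The picture confirms the L bracket: rib at about (329,245), ear pointing left at (300,212). The rib centre is (452,280).

Request:
drive_tool --moves '[55, 1, 5, 25, 0, 0, 0, 55, 0, 0, 30, 0, 0, 0, 55, 0, 0, 25, 0, 0, 0, 50, 0, 0, 12, 0, 0, 0, 45, 0, 0, 4, 0, 0, 0, 40, 0, 0, 0, 0, 0, 0, 40, 0, 0, 0, 0, 0, 0, 40, 0, 0, 0, 0, 0, 0]'

```text
t: 15.5
tool_pos: [0.4528, 0.2812, 0.2012]
orientation: [2.191, 2.25, 0.004]
force: [0.5, 0.1, -0.2]
opening: 0.0401
gripper_force: 0.0
```

```bash
python3 go.py 452 280 28 1
```

```text
t15.5 grasp [453.2 281.4  33.9] phi1.5 tilt(x,y) [0.13 0.06] open40.1 F0.0 q6 0.43
turn z 0.5 then shift [-1.4 -1.2  5.9]
```

Request:
drive_tool --moves '[40, -1, -1, 5, 0, 0, 0.5, 30, 0, 0, 0, 0, 0, 0, 20, 0, 0, 0, 0, 0, 0, 5, 0, 0, 0, 0, 0, 0, 5, 0, 0, 0, 0, 0, 0, 5, 0, 0, 0, 0, 0, 0, 5, 0, 0, 0, 0, 0, 0, 5, 0, 0, 0, 0, 0, 0]' --grip_force 30

```text
t: 16.3
tool_pos: [0.4511, 0.2799, 0.1948]
orientation: [-2.201, -2.241, -0.0]
force: [-0.1, 0.1, 0.8]
opening: 0.0097
gripper_force: 30.0
```

```bash
python3 go.py 452 280 28 1
```

```text
t16.3 grasp [451.2 279.9  27.5] phi1.0 tilt(x,y) [0. 0.] open9.7 F30.0 q6 0.44
turn z 0.0 then shift [ 0.1  0.8 -0.5]
```

Request:
drive_tool --moves '[5, 0, 0, -10, 0, 0, 0, 5, 0, 0, -35, 0, 0, 0, 5, 0, 0, -40, 0, 0, 0, 5, 0, 0, -25, 0, 0, 0, 5, 0, 0, 0, 0, 0, -5, 5, -25, 8, 0, 0, 0, 0, 5, -40, 13, 0, 0, 0, 0, 5, -45, 15, 0, 0, 0, 0]'

```text
t: 17.1
tool_pos: [0.4985, 0.1739, 0.3057]
orientation: [2.098, 2.338, 0.001]
force: [0.3, -0.1, -1.0]
opening: 0.0098
gripper_force: 30.0
```

Request:
drive_tool --moves '[5, -45, 15, 0, 0, 0, 0, 5, -45, 15, 0, 0, 0, 0, 5, -45, 15, 0, 0, 0, 0, 5, -45, 15, 0, 0, 0, 0, 5, -45, 15, 0, 0, 0, 0, 5, -45, 15, 0, 0, 0, 0, 5, -40, 14, 0, 0, 0, 0, 5, -30, 10, 0, 0, 0, 0]'

```text
t: 17.9
tool_pos: [0.6482, -0.1547, 0.3054]
orientation: [2.103, 2.333, -0.0]
force: [-0.0, 1.2, -0.1]
opening: 0.0098
gripper_force: 30.0
```

Request:
drive_tool --moves '[5, 0, 0, 0, 0, 0, 0, 5, 0, 0, 0, 0, 0, 0, 5, 0, 0, 0, 0, 0, 0]'

```text
t: 18.2
tool_pos: [0.6473, -0.1509, 0.3049]
orientation: [-2.1, -2.335, -0.0]
force: [-0.7, -0.1, -0.3]
opening: 0.0098
gripper_force: 30.0
```

```bash
python3 go.py 650 -157 32 6
```

```text
t18.2 grasp [ 647.3 -150.9  137.6] phi6.1 tilt(x,y) [-0.02  0.03] open9.8 F30.0 q6 -0.41
turn z 0.1 then shift [ -6.5   2.1 105.6]
```

Request:
drive_tool --moves '[5, -6, 2, 30, 0, 0, 0, 5, 0, 0, 35, 0, 0, 0, 5, 0, 0, 22, 0, 0, 0, 5, 0, 0, 10, 0, 0, 0, 5, 0, 0, 4, 0, 0, 0, 5, 0, 0, 0, 0, 0, 0, 5, 0, 0, 0, 0, 0, 0, 5, 0, 0, 0, 0, 0, 0]'

```text
t: 19.0
tool_pos: [0.651, -0.1577, 0.2056]
orientation: [2.1, 2.334, 0.002]
force: [0.1, 0.0, -0.5]
opening: 0.0098
gripper_force: 30.0
```

```bash
python3 go.py 650 -157 31.5 6
```

```text
t19.0 grasp [ 651.4 -157.9   38.3] phi6.0 tilt(x,y) [ 0.15 -0.05] open9.8 F30.0 q6 -0.42
turn z 0.0 then shift [ 1.  -1.3  6.8]
```

Request:
drive_tool --moves '[5, 0, 0, 4, 0, 0, 0, 5, 0, 0, 1, 0, 0, 0, 5, 0, 0, 0, 0, 0, 0, 5, 0, 0, 0, 0, 0, 0, 5, 0, 0, 0, 0, 0, 0]'

```text
t: 19.5
tool_pos: [0.6503, -0.1577, 0.1989]
orientation: [2.101, 2.335, 0.0]
force: [0.1, -0.7, 0.5]
opening: 0.0096
gripper_force: 30.0
```

Request:
drive_tool --moves '[5, 0, 0, 1.5, 0, 0, 0, 5, 0, 0, 0, 0, 0, 0, 5, 0, 0, 0, 0, 0, 0]'

```text
t: 19.8
tool_pos: [0.6504, -0.1577, 0.1988]
orientation: [2.101, 2.335, -0.0]
force: [-5.8, 2.2, 12.2]
opening: 0.0095
gripper_force: 30.0
```

Request:
drive_tool --moves '[5, 0, 0, 1, 0, 0, 0, 5, 0, 0, 0, 0, 0, 0, 5, 0, 0, 0, 0, 0, 0]'

```text
t: 20.1
tool_pos: [0.6504, -0.1577, 0.1988]
orientation: [2.101, 2.335, -0.0]
force: [-9.5, 2.3, 18.3]
opening: 0.0097
gripper_force: 30.0
```

```bash
python3 go.py 650 -157 31.5 6
```

```text
t20.1 grasp [ 650.4 -157.7   31.5] phi6.0 tilt(x,y) [ 0.01 -0.02] open9.7 F30.0 q6 -0.42
turn z 0.0 then shift [ 0.8 -0.3 -0. ]
```

Request:
drive_tool --moves '[5, 0, 0, -2, 0, 0, 0, 20, 0, 0, 0, 0, 0, 0, 40, 0, 0, 0, 0, 0, 0, 40, 0, 0, 0, 0, 0, 0, 40, 0, 0, -10, 0, 0, 0, 45, 0, 0, -40, 0, 0, 0, 60, 0, 0, -50, 0, 0, 0, 65, 0, 0, 0, 0, 0, 0]'

```text
t: 20.9
tool_pos: [0.6529, -0.1584, 0.3085]
orientation: [2.093, 2.326, 0.009]
force: [1.0, -0.8, 1.0]
opening: 0.0563
gripper_force: 0.0
```

```bash
python3 - <<'E'
from h import *
from meas import rect
P=cloud(robot.read_camera('wrist'))
print(rect(P,.034,.09,(.650,-.157),.04))
print(rect(P,.007,.011,(.640,-.157),.045))
E
python3 go.py 437 -138.5 130 26
```

```text
n1151 c=(651,-157) 52x10 longdir=96 z95=43 zmed=42
n1760 c=(638,-157) 75x56 longdir=98 z95=10 zmed=9
t20.9 grasp [ 653.7 -158.7  137.6] phi6.0 tilt(x,y) [ 0.56 -0.18] open60.3 F0.0 q6 -0.42
turn z -20.0 then shift [ 113.2 -186.     5.4]
```

L bracket seated: rib top at 42 mm, ear top at 9 mm. Next is the heat sink.

Request:
drive_tool --moves '[65, 0, 0, 0, 0, 0, -7, 65, 0, 0, 0, 0, 0, -7, 65, 0, 0, 0, 0, 0, -6, 65, 22, -37, 0, 0, 0, 0, 65, 23, -37, 0, 0, 0, 0, 65, 23, -38, 0, 0, 0, 0, 65, 23, -37, 0, 0, 0, 0, 65, 22, -37, 0, 0, 0, 0]'

```text
t: 21.75
tool_pos: [0.4315, -0.1372, 0.2971]
orientation: [-1.663, -2.664, 0.0]
force: [-0.5, -0.3, 0.6]
opening: 0.0651
gripper_force: 0.0
```

Request:
drive_tool --moves '[65, 0, 0, 5, 0, 0, 0, 65, 0, 0, 0, 0, 0, 0, 65, 0, 0, 0, 0, 0, 0]'

```text
t: 22.05
tool_pos: [0.4342, -0.1379, 0.2935]
orientation: [1.664, 2.664, 0.0]
force: [0.1, 0.2, -0.9]
opening: 0.0649
gripper_force: 0.0
```

```bash
python3 - <<'E'
from h import *
from meas import rect
P=cloud(robot.read_camera('wrist'))
print(rect(P,.015,.06,(.437,-.1385),.04))
E
python3 go.py 437 -138.5 24 26
```

```text
n4060 c=(437,-139) 41x40 longdir=116 z95=39 zmed=35
t22.1 grasp [ 434.7 -138.   126.3] phi26.0 tilt(x,y) [ 0.05 -0.01] open65.0 F0.0 q6 -0.87
turn z 0.0 then shift [ -1.4   1.8 102.3]
```

Request:
drive_tool --moves '[65, -1, 2, 25, 0, 0, 0, 65, 0, 0, 30, 0, 0, 0, 65, 0, 0, 25, 0, 0, 0, 65, 0, 0, 14, 0, 0, 0, 65, 0, 0, 5, 0, 0, 0, 65, 0, 0, 0, 0, 0, 0, 65, 0, 0, 0, 0, 0, 0, 65, 0, 0, 0, 0, 0, 0]'

```text
t: 22.9
tool_pos: [0.4365, -0.138, 0.1954]
orientation: [1.663, 2.663, 0.0]
force: [-0.2, 0.4, -0.2]
opening: 0.0651
gripper_force: 0.0
```

```bash
python3 go.py 437 -139 24 26
```

```text
t22.9 grasp [ 436.8 -138.2   28.1] phi26.0 tilt(x,y) [ 0.1  -0.05] open65.1 F0.0 q6 -0.87
turn z 0.0 then shift [-0.8 -0.2  4.1]
```

Request:
drive_tool --moves '[65, 0, 0, 3, 0, 0, 0, 50, 0, 0, 0, 0, 0, 0, 30, 0, 0, 0, 0, 0, 0, 30, 0, 0, 0, 0, 0, 0, 30, 0, 0, 0, 0, 0, 0, 30, 0, 0, 0, 0, 0, 0]'

```text
t: 23.5
tool_pos: [0.4358, -0.1378, 0.1913]
orientation: [1.664, 2.665, 0.0]
force: [-0.4, 0.1, 0.9]
opening: 0.0394
gripper_force: 30.0
```

```bash
python3 go.py 437 -139 24 26
```

```text
t23.5 grasp [ 435.8 -137.8   24. ] phi26.0 tilt(x,y) [ 0.01 -0.  ] open39.4 F30.0 q6 -0.87
turn z 0.0 then shift [-1.6  0.6  0. ]
```

Request:
drive_tool --moves '[30, 0, 0, -10, 0, 0, 0, 30, 0, 0, -35, 0, 0, 0, 30, 0, 0, -40, 0, 0, 0, 30, 0, 0, -25, 0, 0, 0, 30, 0, 0, 0, 0, 0, 7, 30, 0, 0, 0, 0, 0, 7, 30, 0, 0, 0, 0, 0, 6, 30, 0, 0, 0, 0, 0, 0]'

```text
t: 24.3
tool_pos: [0.4357, -0.1377, 0.3019]
orientation: [2.103, 2.333, 0.0]
force: [-0.4, 0.6, -0.7]
opening: 0.04
gripper_force: 30.0
```

```bash
python3 go.py 650 -230 130 6
```

```text
t24.3 grasp [ 435.8 -137.8  134.6] phi5.9 tilt(x,y) [ 0.03 -0.01] open40.0 F30.0 q6 -0.52
turn z -0.1 then shift [-114.1  203.4    4.8]
```

Request:
drive_tool --moves '[30, -18, 33, 0, 0, 0, 0, 30, -24, 42, 0, 0, 0, 0, 30, -24, 42, 0, 0, 0, 0, 30, -24, 42, 0, 0, 0, 0, 30, -24, 44, 0, 0, 0, 0, 30, 0, 0, 0, 0, 0, 0, 30, 0, 0, 0, 0, 0, 0]'

```text
t: 25.0
tool_pos: [0.6498, -0.2299, 0.299]
orientation: [-2.096, -2.335, 0.002]
force: [-0.6, 0.1, -0.4]
opening: 0.0396
gripper_force: 30.0
```

```bash
python3 go.py 650 -230 28 6
```

```text
t25.0 grasp [ 649.2 -229.7  131.7] phi6.2 tilt(x,y) [-0.19  0.08] open39.6 F30.0 q6 -0.52
turn z 0.2 then shift [ -0.6   1.1 103.7]
```

Request:
drive_tool --moves '[30, 0, 1, 30, 0, 0, 0, 30, 0, 0, 35, 0, 0, 0, 30, 0, 0, 20, 0, 0, 0, 30, 0, 0, 10, 0, 0, 0, 30, 0, 0, 3, 0, 0, 0, 30, 0, 0, 0, 0, 0, 0, 30, 0, 0, 0, 0, 0, 0, 30, 0, 0, 0, 0, 0, 0]'

```text
t: 25.8
tool_pos: [0.6511, -0.2299, 0.2052]
orientation: [2.099, 2.334, 0.001]
force: [-0.7, 0.4, -0.9]
opening: 0.0399
gripper_force: 30.0
```

Request:
drive_tool --moves '[30, 0, 0, 3, 0, 0, 0, 30, 0, 0, 0, 0, 0, 0, 30, 0, 0, 0, 0, 0, 0]'

```text
t: 26.1
tool_pos: [0.6504, -0.2296, 0.2001]
orientation: [-2.101, -2.335, 0.0]
force: [-1.0, 0.3, -0.7]
opening: 0.0398
gripper_force: 30.0
```

```bash
python3 go.py 650 -230 28 6
```

```text
t26.1 grasp [ 650.4 -229.6   32.8] phi6.0 tilt(x,y) [-0.02  0.01] open39.8 F30.0 q6 -0.52
turn z 0.0 then shift [-0.4 -0.4  4.8]
```

Request:
drive_tool --moves '[30, 0, 0, 3, 0, 0, 0, 30, 0, 0, 0, 0, 0, 0, 30, 0, 0, 0, 0, 0, 0, 30, 0, 0, 0, 0, 0, 0]'

```text
t: 26.5
tool_pos: [0.6505, -0.2296, 0.1972]
orientation: [-2.101, -2.335, 0.0]
force: [0.6, -0.1, -1.4]
opening: 0.0399
gripper_force: 30.0
```

Request:
drive_tool --moves '[30, 0, 0, 1.5, 0, 0, 0, 30, 0, 0, 0, 0, 0, 0, 30, 0, 0, 0, 0, 0, 0]'

```text
t: 26.8
tool_pos: [0.6504, -0.2296, 0.1956]
orientation: [-2.101, -2.335, 0.0]
force: [-0.6, -0.4, 0.1]
opening: 0.0399
gripper_force: 30.0
```

Request:
drive_tool --moves '[30, 0, 0, 1, 0, 0, 0, 30, 0, 0, 0, 0, 0, 0, 30, 0, 0, 0, 0, 0, 0]'

```text
t: 27.1
tool_pos: [0.6506, -0.2297, 0.1954]
orientation: [2.101, 2.335, 0.0]
force: [-2.7, 1.0, 5.7]
opening: 0.0394
gripper_force: 30.0
```

Contact with the floor. Release.

Request:
drive_tool --moves '[30, 0, 0, -0.5, 0, 0, 0, 45, 0, 0, 0, 0, 0, 0, 58, 0, 0, 0, 0, 0, 0, 58, 0, 0, 0, 0, 0, 0, 58, 0, 0, -10, 0, 0, 0, 58, 0, 0, -40, 0, 0, 0, 58, 0, 0, -50, 0, 0, 0, 58, 0, 0, 0, 0, 0, 0]'

```text
t: 27.9
tool_pos: [0.6531, -0.2307, 0.306]
orientation: [2.092, 2.325, 0.007]
force: [0.4, -0.2, 0.9]
opening: 0.0578
gripper_force: 0.0
```

```bash
python3 - <<'E'
from h import *
from meas import rect
P=cloud(robot.read_camera('wrist'))
print(rect(P,.028,.09,(.650,-.230),.04))
E
python3 go.py 432 -276 130 -71
```

```text
n3524 c=(652,-231) 41x40 longdir=97 z95=43 zmed=40
t27.9 grasp [ 654.  -231.1  135. ] phi6.0 tilt(x,y) [ 0.56 -0.25] open58.1 F0.0 q6 -0.52
turn z 77.0 then shift [-224.5  -29.9    3. ]
```

Request:
drive_tool --moves '[55, 0, 0, 0, 0, 0, 8.5, 55, 0, 0, 0, 0, 0, 8.5, 55, 0, 0, 0, 0, 0, 8.5, 55, 0, 0, 0, 0, 0, 8.5, 55, 0, 0, 0, 0, 0, 8.5, 55, 0, 0, 0, 0, 0, 8.5, 55, 0, 0, 0, 0, 0, 8.5, 55, 0, 0, 0, 0, 0, 8.5]'

```text
t: 28.75
tool_pos: [0.6501, -0.2295, 0.2942]
orientation: [-3.049, -0.751, 0.002]
force: [-0.3, -0.3, 0.1]
opening: 0.0552
gripper_force: 0.0
```

Request:
drive_tool --moves '[55, 0, 0, 0, 0, 0, 8.5, 55, -40, -5, 0, 0, 0, 0.5, 55, -45, -6, 0, 0, 0, 0, 55, -45, -6, 0, 0, 0, 0, 55, -45, -6, 0, 0, 0, 0, 55, -45, -6, 0, 0, 0, 0, 55, 0, 0, 0, 0, 0, 0, 55, 0, 0, 0, 0, 0, 0]'

```text
t: 29.55
tool_pos: [0.4322, -0.2744, 0.2949]
orientation: [-3.098, -0.517, 0.0]
force: [0.5, -0.3, 0.4]
opening: 0.0551
gripper_force: 0.0
```

```bash
python3 - <<'E'
from h import *
from meas import rect
P=cloud(robot.read_camera('wrist'))
print(rect(P,.032,.06,(.432,-.276),.04))
E
python3 go.py 432 -276 28 -71
```

```text
n1158 c=(433,-277) 52x9 longdir=19 z95=39 zmed=38
t29.6 grasp [ 433.3 -274.4  128.1] phi-71.0 tilt(x,y) [ 0.04 -0.01] open55.1 F0.0 q6 0.57
turn z -0.0 then shift [ -1.8   1.  100.1]
```

Request:
drive_tool --moves '[55, -1, 2, 25, 0, 0, 0, 55, 0, 0, 30, 0, 0, 0, 55, 0, 0, 25, 0, 0, 0, 50, 0, 0, 12, 0, 0, 0, 45, 0, 0, 5, 0, 0, 0, 40, 0, 0, 0, 0, 0, 0, 40, 0, 0, 0, 0, 0, 0, 40, 0, 0, 0, 0, 0, 0]'

```text
t: 30.4
tool_pos: [0.4335, -0.277, 0.1997]
orientation: [3.097, 0.519, 0.003]
force: [-0.1, 0.1, 0.8]
opening: 0.04
gripper_force: 0.0
```

```bash
python3 go.py 433 -277 28 -71
```

```text
t30.4 grasp [ 433.8 -277.2   32.4] phi-71.0 tilt(x,y) [ 0.11 -0.09] open40.0 F0.0 q6 0.57
turn z 0.0 then shift [-0.7 -0.5  4.4]
```

Request:
drive_tool --moves '[40, 0, 0, 3, 0, 0, 0, 30, 0, 0, 0, 0, 0, 0, 20, 0, 0, 0, 0, 0, 0, 5, 0, 0, 0, 0, 0, 0, 5, 0, 0, 0, 0, 0, 0, 5, 0, 0, 0, 0, 0, 0, 5, 0, 0, 0, 0, 0, 0, 5, 0, 0, 0, 0, 0, 0]'

```text
t: 31.2
tool_pos: [0.4328, -0.2766, 0.1953]
orientation: [3.098, 0.519, 0.0]
force: [-0.5, 0.0, 1.2]
opening: 0.01
gripper_force: 30.0
```

```bash
python3 go.py 433 -277 28 -71
```

```text
t31.2 grasp [ 432.9 -276.6   28. ] phi-71.0 tilt(x,y) [ 0. -0.] open10.0 F30.0 q6 0.57
turn z 0.0 then shift [0.  0.5 0. ]
```

Request:
drive_tool --moves '[5, 0, 0, -10, 0, 0, 0, 5, 0, 0, -35, 0, 0, 0, 5, 0, 0, -40, 0, 0, 0, 5, 0, 0, -25, 0, 0, 0, 5, 0, 0, 0, 0, 0, -7, 5, 0, 0, 0, 0, 0, -8, 5, 0, 0, 0, 0, 0, -8, 5, 0, 0, 0, 0, 0, -8]'

```text
t: 32.0
tool_pos: [0.4328, -0.2765, 0.3061]
orientation: [2.842, 1.336, 0.001]
force: [-0.6, 0.4, -0.4]
opening: 0.0099
gripper_force: 30.0
```

Request:
drive_tool --moves '[5, 0, 0, 0, 0, 0, -8, 5, 0, 0, 0, 0, 0, -8, 5, 0, 0, 0, 0, 0, -8, 5, 0, 0, 0, 0, 0, -8, 5, 0, 0, 0, 0, 0, -8, 5, 0, 0, 0, 0, 0, -8, 5, 0, 0, 0, 0, 0, 0, 5, 0, 0, 0, 0, 0, 0]'

```text
t: 32.8
tool_pos: [0.4328, -0.2765, 0.3057]
orientation: [2.065, 2.367, 0.0]
force: [-0.2, -0.1, -0.7]
opening: 0.0097
gripper_force: 30.0
```

```bash
python3 go.py 644 72 130 8
```

```text
t32.8 grasp [ 432.9 -276.6  138.4] phi7.8 tilt(x,y) [ 0.02 -0.02] open9.7 F30.0 q6 -0.80
turn z -0.2 then shift [315.8 257.6   8.4]
```

Request:
drive_tool --moves '[5, 25, 20, 0, 0, 0, 0, 5, 36, 29, 0, 0, 0, 0, 5, 36, 29, 0, 0, 0, 0, 5, 36, 30, 0, 0, 0, 0, 5, 36, 30, 0, 0, 0, 0, 5, 36, 30, 0, 0, 0, 0, 5, 36, 30, 0, 0, 0, 0, 5, 36, 30, 0, 0, 0, 0]'

```text
t: 33.6
tool_pos: [0.6206, 0.0315, 0.3055]
orientation: [2.065, 2.367, 0.0]
force: [0.6, -0.8, 0.9]
opening: 0.0096
gripper_force: 30.0
```

Request:
drive_tool --moves '[5, 25, 20, 0, 0, 0, 0, 5, 14, 10, 0, 0, 0, 0, 5, 0, 0, 0, 0, 0, 0, 5, 0, 0, 0, 0, 0, 0, 5, 0, 0, 0, 0, 0, 0]'

```text
t: 34.1
tool_pos: [0.6437, 0.071, 0.3052]
orientation: [-2.063, -2.369, 0.001]
force: [-0.6, -0.2, 0.1]
opening: 0.0097
gripper_force: 30.0
```

```bash
python3 go.py 644 72 32 8
```

```text
t34.1 grasp [643.6  70.9 137.9] phi7.9 tilt(x,y) [-0.03 -0.03] open9.7 F30.0 q6 -0.11
turn z -0.1 then shift [  1.1   0.6 105.9]
```

Request:
drive_tool --moves '[5, 1, 0, 30, 0, 0, 0, 5, 0, 0, 35, 0, 0, 0, 5, 0, 0, 22, 0, 0, 0, 5, 0, 0, 10, 0, 0, 0, 5, 0, 0, 4, 0, 0, 0, 5, 0, 0, 0, 0, 0, 0, 5, 0, 0, 0, 0, 0, 0, 5, 0, 0, 0, 0, 0, 0]'

```text
t: 34.9
tool_pos: [0.6448, 0.0734, 0.2061]
orientation: [2.059, 2.37, 0.003]
force: [0.4, -0.2, -1.0]
opening: 0.01
gripper_force: 30.0
```

Request:
drive_tool --moves '[5, 0, 0, 2, 0, 0, 0, 5, 0, 0, 0, 0, 0, 0, 5, 0, 0, 0, 0, 0, 0, 5, 0, 0, 0, 0, 0, 0]'

```text
t: 35.3
tool_pos: [0.644, 0.0735, 0.2023]
orientation: [-2.06, -2.372, 0.0]
force: [0.8, 0.1, -0.5]
opening: 0.0098
gripper_force: 30.0
```

```bash
python3 go.py 644 72 32 8
```

```text
t35.3 grasp [644.   73.5  35. ] phi8.0 tilt(x,y) [-0.  0.] open9.8 F30.0 q6 -0.11
turn z 0.0 then shift [-1.5 -0.2  3. ]
```

Request:
drive_tool --moves '[5, -1, 0, 2, 0, 0, 0, 5, 0, 0, 0, 0, 0, 0, 5, 0, 0, 0, 0, 0, 0, 5, 0, 0, 0, 0, 0, 0]'

```text
t: 35.7
tool_pos: [0.6441, 0.0724, 0.2002]
orientation: [-2.06, -2.372, 0.0]
force: [0.0, 0.4, -0.3]
opening: 0.0098
gripper_force: 30.0
```

Request:
drive_tool --moves '[5, 0, 0, 1.5, 0, 0, 0, 5, 0, 0, 0, 0, 0, 0, 5, 0, 0, 0, 0, 0, 0]'

```text
t: 36.0
tool_pos: [0.6444, 0.0724, 0.1993]
orientation: [2.06, 2.371, 0.001]
force: [-0.9, 0.7, 4.7]
opening: 0.0096
gripper_force: 30.0
```

Request:
drive_tool --moves '[5, 0, 0, 1, 0, 0, 0, 5, 0, 0, 0, 0, 0, 0, 5, 0, 0, 0, 0, 0, 0]'

```text
t: 36.3
tool_pos: [0.6444, 0.0725, 0.1993]
orientation: [2.06, 2.371, 0.001]
force: [-6.0, -0.9, 14.0]
opening: 0.0095
gripper_force: 30.0
```

Request:
drive_tool --moves '[5, 0, 0, -1.5, 0, 0, 0, 20, 0, 0, 0, 0, 0, 0, 38, 0, 0, 0, 0, 0, 0, 38, 0, 0, 0, 0, 0, 0, 38, 0, 0, -10, 0, 0, 0, 40, 0, 0, -40, 0, 0, 0, 60, 0, 0, -50, 0, 0, 0, 60, 0, 0, 0, 0, 0, 0]'

```text
t: 37.1
tool_pos: [0.647, 0.0726, 0.3093]
orientation: [2.054, 2.364, 0.015]
force: [1.6, -0.1, 1.2]
opening: 0.0515
gripper_force: 0.0
```

Request:
drive_tool --moves '[60, 0, -40, -10, 0, 0, 0, 60, 0, -45, -10, 0, 0, 0, 60, 0, -45, -10, 0, 0, 0, 60, 0, -45, 0, 0, 0, 0, 60, 0, -30, 0, 0, 0, 0, 60, 0, 0, 0, 0, 0, 0, 60, 0, 0, 0, 0, 0, 0]'

```text
t: 37.8
tool_pos: [0.4411, 0.0438, 0.3303]
orientation: [2.059, 2.37, 0.003]
force: [-0.1, 0.8, 0.7]
opening: 0.0597
gripper_force: 0.0
```

```bash
python3 - <<'E'
from h import *
from meas import rect
c=robot.read_camera('top'); s=robot.read_camera('scene'); save(c,'top9'); save(s,'scene9')
for k,C in(('top',cloud(c)),('scene',cloud(s))):
  for n,p,z in [('J',(.644,.072),.034),('L',(.65,-.157),.034),('trafo',(.616,.215),.028),('cap',(.634,-.084),.04),('sink',(.651,-.23),.028)]:
    print(k,n,rect(C,z,.09,p,.035))
E
```

```text
top J n131 c=(644,72) 51x11 longdir=99 z95=45 zmed=42
top L n138 c=(650,-158) 53x11 longdir=97 z95=46 zmed=42
top trafo n318 c=(615,215) 42x35 longdir=98 z95=43 zmed=39
top cap n235 c=(633,-85) 34x33 longdir=180 z95=58 zmed=54
top sink n352 c=(651,-231) 42x41 longdir=96 z95=45 zmed=39
scene J n195 c=(646,72) 52x15 longdir=98 z95=44 zmed=41
scene L n145 c=(651,-156) 53x13 longdir=97 z95=44 zmed=42
scene trafo n387 c=(616,216) 43x39 longdir=101 z95=42 zmed=39
scene cap n239 c=(635,-84) 36x35 longdir=11 z95=57 zmed=54
scene sink n349 c=(651,-230) 44x44 longdir=99 z95=44 zmed=40
```

View pics/scene9.png

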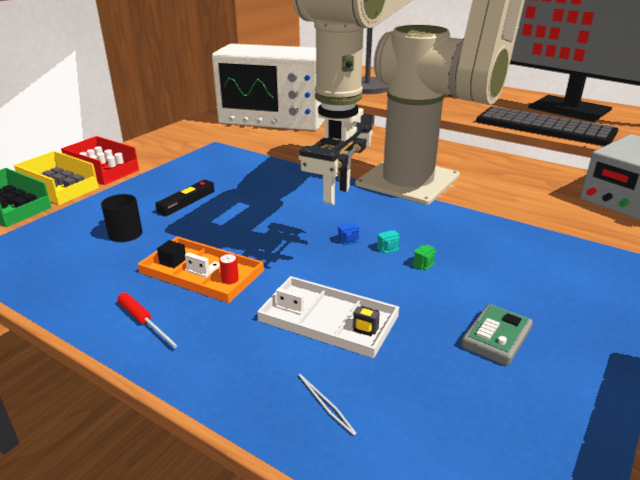

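View pics/top9.png

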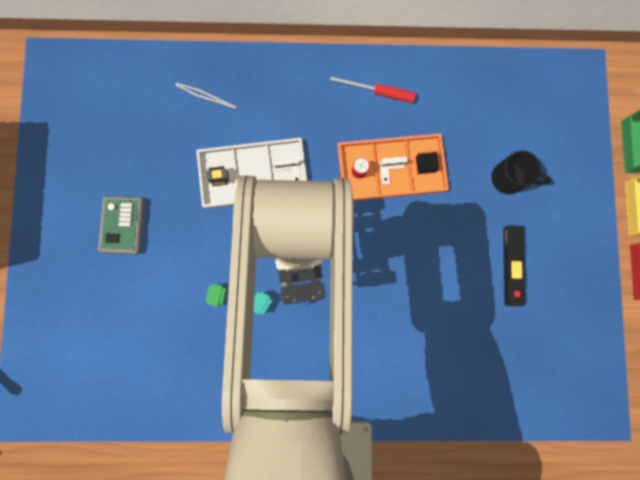

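Both views show all five parts upright in separate pockets. In the scene view the orange tray is at about (200,265) and the white tray at (325,312). The probe, case, mug and decoys haven't moved, and the gripper is clear.

```bash
python3 -c "
from plant import robot
print(robot.close_job())"
```

```text
the job is handed in; nothing more can be done
None
```

Both kits are made up and handed in at about 38 s of the 134 s allowed: L bracket, heat sink and capacitor in the orange tray, J bracket and transformer in the white, all upright on their pocket floors in the final camera check; the hand-in returned no verdict.

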